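# Refit the washed conveyor roller on its axle

### The job

Refit the end roller of the tray conveyor after washdown: take the steel axle from its rack by the square black head, thread it through the bore of the white roller lying in the cradle and press gently, with about 6 N and never above 10, until the roller is held against the cradle's stop posts by the axle's collar. Then lift the roller on the axle alone, without the fingers touching it, carry it to the conveyor frame, lower both ends of the axle gently to the bottom of the frame's two slots with the head on the side of the frame facing the robot, and let go. Do not drop the roller and leave everything else on the table alone.

Things in the scene. Friction and masses are not known exactly. Their poses are not given: they have to be found in the camera images.
- axle: Steel axle, 196 mm long, about 110 g: square black head (42 mm long, 18 x 18 mm) and round shaft 10 mm in diameter. Origin: on the centre line at the middle of the head, the place to grip; x runs along the axle to the tip; the shaft starts at x = 21 mm, weight centred near x = 65 mm. Starts level in the rack, head sides upright, the head free all round with 36 mm below it.
- axle_tip (a point): Tip of the axle, at x = 175 mm on its centre line; the last 12 mm taper from 10 to 4 mm diameter. A dark collar (22 mm diameter, 10 mm long) is clamped immovably on the shaft, in a different place each time: its tip-side face lies anywhere from x = 58 to 84 mm of the axle. That is not measured: find it by feel.
- rack: Low fixed rack in which the axle starts: grey base, two white slotted plates (44 mm wide, 63 mm high) at x = -52 and +52 mm. Origin on the table under its middle; the axle lies along its x, centre line 45 mm above the table, head centre at x about -86 mm (the robot's side).
- roller: Loose white plastic roller: 50 mm outside diameter, 50 mm long, smooth through bore 14 mm in diameter, 90 to 170 g. Origin at its centre; x is the bore's axis. Starts lying in the cradle, bore level along the cradle's x, 44 mm above the table, 5 to 15 mm short of the stop posts; pushed, it slides to them against 1 to 3 N.
- cradle: Fixed grey base with two round steel bars along its x on which the roller lies. Origin on the table under its middle; the bore's axis lies over y = 0, 44 mm above the table. The axle enters from the -x end (robot's side), pushed along +x; bars start at x = -45 mm. The roller's far face meets the stop posts at x = 45 mm (roller centre then at x = 20 mm).
- stop: The two stop posts of the cradle, fixed to it, 58 mm high, their faces at x = 45 mm of the cradle, with a 26 mm gap between them through which the axle passes freely. Its origin and axes coincide with the cradle's.
- frame: Fixed conveyor end: steel base, two plates (56 mm wide, 8 mm thick, 98 mm high) at x = -60 and +60 mm, each with a 14 mm slot open at the top, flared. Origin on the table under its middle. Seated axle: along x over y = 0, centre line 75 mm up, tip to +x (away from the robot), head outside the -x plate, its centre at x = -103 to -86 mm; roller between the plates. A plate stands beside the roller at y = 32 to 50 mm.
- spare_roller: Bystander: a smaller, shorter white ring roller, 42 mm across and 30 mm high, standing on end (origin under its middle).
- foot: Bystander: steel machine foot, a 40 mm disc with a stud, 45 mm high (origin under its middle).
- meal_tray: Bystander: empty black meal tray 140 x 190 x 45 mm near the robot (origin under its middle).
- wrench: Bystander: wrench lying on the table.
Mind the look-alikes: they are no part of the job. What is shaped like the frame but green is not meant.

How it is judged:
By the outcome, as a careful person would: the job done as asked, in the order asked, and still so for the second after the job is handed in, with the robot touching nothing.
It also fails if it takes over 72 s, if anything falls off the work surface, if the arm or the gripper's body presses on something with over 40 N, if the wrist force passes 120 N, or if a joint passes its speed limit or range.

### The arm

A 6-joint arm with a two-finger parallel gripper is mounted at the origin on the work surface. World frame = base frame: x ahead of the robot, y to its left, z up, the work surface at z = 0. Lengths are in m, angles in rad, forces in N, time in s.
With the tool pointing down it reaches from about 0.35 to 0.925 m from the base axis. Payload 6.4 kg.
Tool frame: the origin (TCP) lies midway between the tips of the shut fingers; the grasp point (between the pads) lies 19 mm behind it; z points along the fingers, y is the line along which they close (so a half turn about z gives the same grasp; the last joint's range is limited). The gripper opens to 85 mm and grips with 20 to 120 N. Pads are 22 mm wide; open, the fingers measure 114 mm over their backs; the gripper's body (76 mm by 85 mm) begins 54 mm behind the grasp point. The pads swing forward as they close: fully open they stand 13 mm farther back than shut.
Start: joints at [-1.483, 0.245, 1.558, -0, 1.339, -0.174], TCP at [0.168, -0.628, 0.231] pointing down, gripper open.
Joint ranges: [-3.13, 3.13], [-1.02, 2.26], [0.13, 2.54], [-0.95, 4.09], [0.21, 2.88], [-2.74, 2.74]. Speed limits (rad/s): [2.57, 2.57, 3.14, 3.14, 3.14, 3.14].

### API

Orientations are given as a rotation vector (axis times angle).
In Python, from bench import bot, grab_frame gives the robot as it stands.
- The arm moves only by the tool move_arm, never from a script. Its argument "series" is a list of rows, each a list of 5 numbers: the shift along the tool's x, y, z in cm, then the turn about the tool's z in degrees, then the closure, from -1 (fully open) to 1 (shut). A call has 1 to 12 rows; each row is the pose to reach, as a shift and turn from the pose commanded when the call began, along the tool's axes at that moment; what a row does not reach only later rows make up. A row lasts 1/12 s, in which the tool goes at most 41.7 mm and 7.16 degrees, less where a joint would pass 70% of its speed; a pose out of reach is approached as far as the arm can. A call with a gripper value outside its range is refused whole. The fingers move at their own pace and stop on an object; the grip force is fixed at half the most. Time passes only in rows, so rows that repeat a pose let the fingers close. It gives the time, the measured TCP pose, the force, the opening and the grip force at its end, in the units of the state.
- bot.sense(): the state, without advancing time (a new reading comes with each control period).
- grab_frame(name): name is "scene" or "top" or "wrist"; returns a dict with "color" (420x560x3 uint8, blue, green, red), "camera_matrix" (3x3 intrinsics, pixels), "world_from_camera" (4x4, takes a point from camera to world coordinates). Camera axes: x right, y up, looking along -z (the intrinsics and any distortion apply to the point x, -y, -z); pixel columns grow to the right and rows downward; lengths in m; the calibration is good to about 2 mm. A picture is of the moment at which its call begins. There is no depth.
- bot.finish_job(): hands the job in; it is judged then, once.
The state is a dict: "time": time; "q": joint angles; "joint_velocities": joint speeds; "joint_efforts": joint torques, N m; "eef_pos": TCP position; "orientation": TCP orientation; "contact_force": force on the tool from outside, world axes, zero at the start; "wrist_torque": the same for the moment, N m; "width": finger opening in m; "gripper_force": force on a finger pad.
Only numpy, scipy, OpenCV 4.12 (cv2) and the standard library are available. Lean on these libraries where they do the work, as an engineer would, in place of code of your own. Each camera call takes 0.05 s, during which the arm holds its last target. There are 200 camera calls.

## Working session

There is one attempt and no reset: what is moved stays moved. The work goes in short steps, Python scripts to look and compute and a tool call to move; the robot and the scene stay as the last step left them, time stands still between calls to the robot, and variables do not carry over. Pictures are saved under pics/ and viewed, at most 10 in all, crops included, and the job is handed in when it is done.

Besides the shell and the picture viewer there is one more tool, called after "Emit:" as name(argument=value, ...) on one line, values as JSON. move_arm: Moves the arm, as the interface text tells. Its arguments: {"type":"object","properties":{"series":{"type":"array","items":{"type":"array","items":{"type":"number"}}}},"required":["series"]}

```bash
mkdir -p pics; ls
cat > h.py <<'E'
import numpy as np, cv2
from bench import bot, grab_frame
from scipy.spatial.transform import Rotation as R
def ray(f,u,v):
    K=np.array(f["camera_matrix"]);T=np.array(f["world_from_camera"])
    d=np.linalg.inv(K)@[u,v,1]; d=T[:3,:3]@[d[0],-d[1],-d[2]]
    return T[:3,3],d/np.linalg.norm(d)
def onz(f,u,v,z):
    o,d=ray(f,u,v); return o+d*(z-o[2])/d[2]
def proj(f,p):
    K=np.array(f["camera_matrix"]);T=np.linalg.inv(np.array(f["world_from_camera"]))
    c=T[:3,:3]@p+T[:3,3]; q=K@[c[0],-c[1],-c[2]]; return q[:2]/q[2]
E
python3 - <<'E'
from h import *
import pickle
s=bot.sense();print(s)
for n in["scene","top"]:
    f=grab_frame(n);pickle.dump(f,open(n+".pkl","wb"));print(n,np.round(f["world_from_camera"],3).tolist(),np.round(f["camera_matrix"],1).tolist(),f.keys())
    cv2.imwrite(f"pics/{n}0.png",cv2.resize(f["color"],(800,600)))
E
```

```text
pics
{'time': 0.0, 'q': array([-1.48308247e+00,  2.45820613e-01,  1.55901127e+00, -7.78634754e-06,
        1.33867265e+00, -1.74124773e-01]), 'joint_velocities': array([ 0.00018419, -0.0002087 ,  0.00045862,  0.00121686,  0.00039136,
       -0.00126186]), 'joint_efforts': array([-3.06304919e-04, -4.29506242e+01, -3.26131082e+01, -1.48217573e-04,
        5.29062760e-03,  1.04685003e-05]), 'eef_pos': array([ 0.16819638, -0.62729216,  0.2301776 ]), 'orientation': array([-3.11281341e+00, -4.09874645e-01, -1.17752219e-04]), 'contact_force': array([-0.85766804,  0.24143821, -0.10585522]), 'wrist_torque': array([-0.02793732,  0.02283434, -0.01601368]), 'gripper_force': 0.0, 'width': 0.08517193990881286}
scene [[0.758, -0.477, 0.444, 0.991], [0.652, 0.546, -0.526, -0.599], [0.008, 0.688, 0.725, 0.842], [0.0, 0.0, 0.0, 1.0]] [[442.9, 0.0, 278.7], [0.0, 442.9, 212.4], [0.0, 0.0, 1.0]] dict_keys(['color', 'camera_matrix', 'world_from_camera'])
top [[0.026, 0.988, -0.154, 0.356], [-1.0, 0.025, -0.01, -0.054], [-0.006, 0.154, 0.988, 1.008], [0.0, 0.0, 0.0, 1.0]] [[379.8, 0.0, 281.8], [0.0, 379.8, 200.7], [0.0, 0.0, 1.0]] dict_keys(['color', 'camera_matrix', 'world_from_camera'])
```

View pics/top0.png

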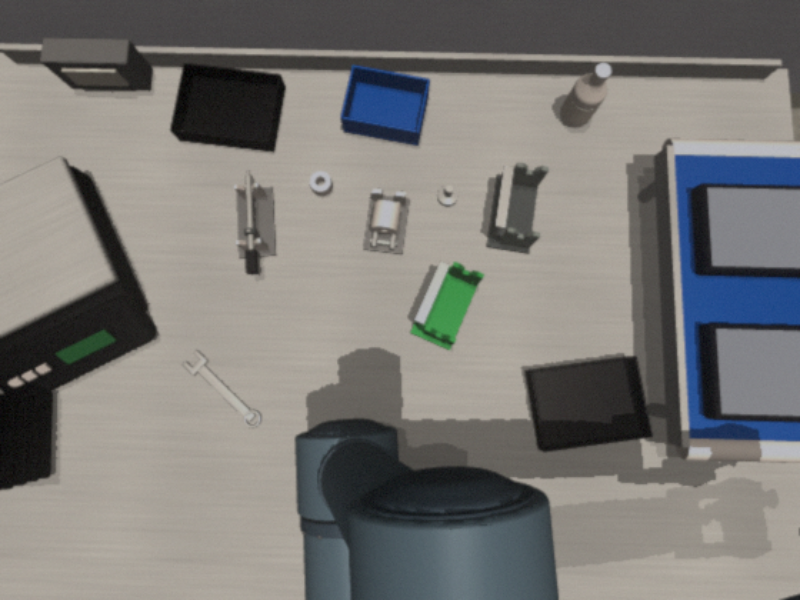

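View pics/scene0.png

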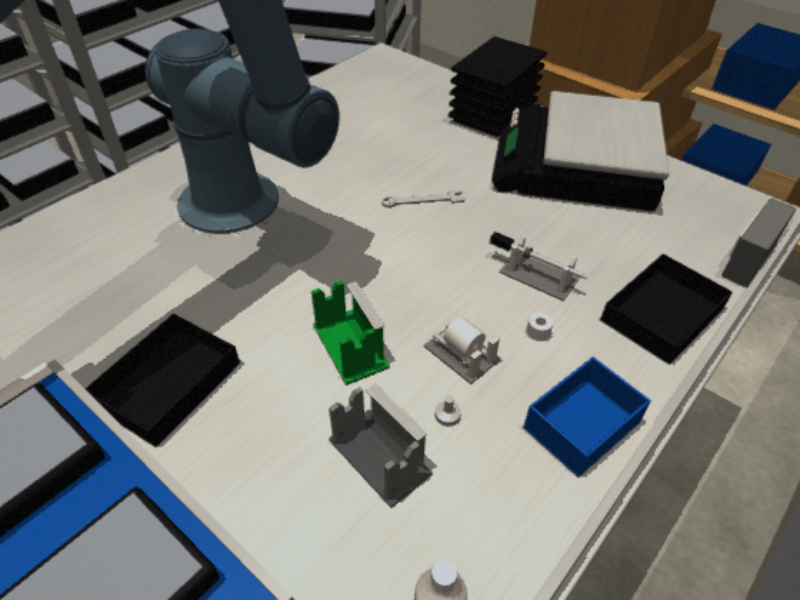

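Top view (800x600): black axle head (252,265), tip (250,175); roller in cradle (386,215) with stop posts at (376,195),(401,195); frame (515,207) with plates at the (505,235) and (525,175) ends; green decoy (447,305).

Run:
```python
from h import *
import pickle
f=pickle.load(open("top.pkl","rb"))
k=1.42857
for n,(u,v,z) in dict(head=(252,263,.045),tip=(250,175,.045),roller=(386,215,.06),postL=(376,194,.058),postR=(401,194,.058),barL=(376,241,.03),barR=(391,241,.03),foot=(447,195,.0),fn=(512,236,.098),ff=(529,172,.098),spare=(320,182,.03)).items():
    print(n,np.round(onz(f,u/k,v/k,z),3))
cv2.imwrite("pics/topcrop.png",cv2.resize(f["color"][100:190,150:400],(800,288),interpolation=cv2.INTER_CUBIC))
g=grab_frame("wrist");print(np.round(g["world_from_camera"],3).tolist(),np.round(g["camera_matrix"],0).tolist())
```

```text
head [0.542 0.23  0.045]
tip [0.709 0.245 0.045]
roller [ 0.634 -0.01   0.06 ]
postL [0.673 0.009 0.058]
postR [ 0.674 -0.036  0.058]
barL [0.592 0.008 0.03 ]
barR [ 0.593 -0.02   0.03 ]
foot [ 0.694 -0.124  0.   ]
fn [ 0.591 -0.23   0.098]
ff [ 0.706 -0.26   0.098]
spare [0.704 0.117 0.03 ]
[[0.26, 0.931, 0.256, 0.233], [-0.966, 0.251, 0.067, -0.611], [-0.002, -0.265, 0.964, 0.375], [0.0, 0.0, 0.0, 1.0]] [[293.0, 0.0, 281.0], [0.0, 293.0, 207.0], [0.0, 0.0, 1.0]]
```

View pics/topcrop.png

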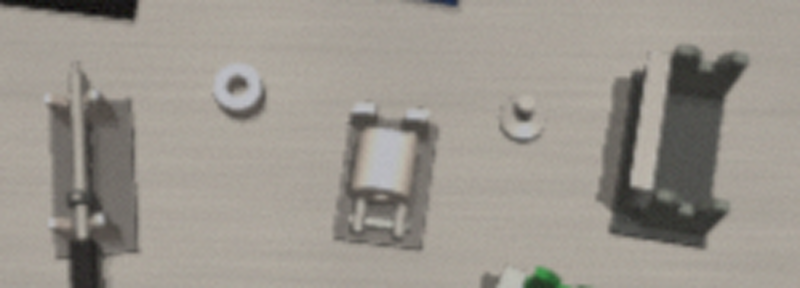

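Crop shows axle with tip at top, dark collar near (77,198), cradle with roller and two posts at top, frame with beside-plate at left. Going closer, over the cradle/frame.

Emit:
move_arm(series=[[51, -38.8, 0, 10, -1], [51, -38.8, 0, 10, -1], [51, -38.8, 0, 10, -1], [51, -38.8, 0, 10, -1], [51, -38.8, 0, 10, -1], [51, -38.8, 0, 10, -1], [51, -38.8, 0, 10, -1], [51, -38.8, 0, 10, -1], [51, -38.8, 0, 10, -1], [51, -38.8, 0, 10, -1], [51, -38.8, 0, 10, -1], [51, -38.8, 0, 10, -1]])

```text
time: 1.15
eef_pos: [0.475, -0.2305, 0.2312]
orientation: [3.139, 0.137, 0.0]
contact_force: [0.0, -1.0, 0.4]
width: 0.0855
gripper_force: 0.0
```

Emit:
move_arm(series=[[9.4, -10.2, 0, 0, -1], [9.4, -10.2, 0, 0, -1], [9.4, -10.2, 0, 0, -1], [9.4, -10.2, 0, 0, -1], [9.4, -10.2, 0, 0, -1], [9.4, -10.2, 0, 0, -1]])

```text
time: 1.65
eef_pos: [0.5588, -0.1223, 0.2309]
orientation: [3.138, 0.139, -0.002]
contact_force: [-0.6, -0.4, 0.6]
width: 0.0854
gripper_force: 0.0
```

Run:
```python
from h import *
import pickle
print(bot.sense()["eef_pos"],bot.sense()["joint_velocities"].round(3))
f=grab_frame("wrist");pickle.dump(f,open("w1.pkl","wb"));cv2.imwrite("pics/w1.png",cv2.resize(f["color"],(800,600)))
f=grab_frame("top");pickle.dump(f,open("top1.pkl","wb"))
```

```text
[ 0.5588445  -0.12233076  0.23085023] [-0.037 -0.015  0.012 -0.001 -0.    -0.001]
```

View pics/w1.png

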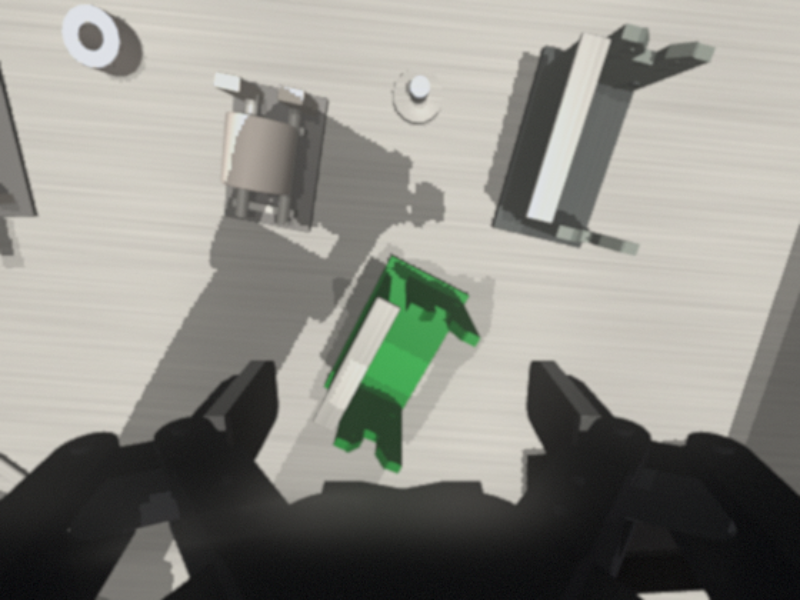

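Wrist view: cradle posts' tops (228,84),(290,97), base corners (328,98),(309,230),(226,215); frame prong tops near (570,236),(629,247), far (634,34),(697,53); base near corners (496,226),(580,245).

Run:
```python
from h import *
import pickle
f=pickle.load(open("w1.pkl","rb"));k=1.42857
P={}
for n,u,v,z in [("postL",228,84,.058),("postR",290,97,.058),("cFR",328,98,.006),("cNR",309,230,.006),("cNL",226,215,.006),("barNL",242,216,.024),("barNR",283,222,.024),("n1",570,236,.098),("n2",629,247,.098),("f1",634,34,.098),("f2",697,53,.098),("bN1",494,226,.006),("bN2",580,245,.006)]:
    P[n]=onz(f,u/k,v/k,z)[:2]; print(n,P[n].round(4))
def ang(a,b): d=b-a; return np.degrees(np.arctan2(d[1],d[0])).round(2),np.linalg.norm(d).round(4)
n=(P["n1"]+P["n2"])/2;fa=(P["f1"]+P["f2"])/2
print("frame",n,fa,ang(n,fa),"base perp",ang(P["bN2"],P["bN1"]))
print("cradle",ang(P["postR"],P["postL"]),ang(P["cNR"],P["cNL"]),ang(P["cNR"],P["cFR"]),ang(P["barNR"],P["barNL"]),(P["postR"]+P["postL"])/2,(P["barNR"]+P["barNL"])/2)
# crops for a precise look
c=f["color"]; a=cv2.resize(c[45:170,145:245],None,fx=4,fy=4,interpolation=cv2.INTER_CUBIC); b=cv2.resize(c[10:185,340:505],(395,500-80+0),interpolation=cv2.INTER_CUBIC)
o=np.zeros((500,800,3),np.uint8);o[:500,:400]=a;o[:420,400:795]=b;cv2.imwrite("pics/w1c.png",o)
```

```text
postL [0.6788 0.0087]
postR [ 0.6744 -0.0341]
cFR [ 0.6843 -0.0512]
cNR [ 0.5764 -0.0392]
cNL [0.5829 0.0332]
barNL [0.5854 0.0127]
barNR [ 0.5835 -0.0212]
n1 [ 0.6003 -0.2307]
n2 [ 0.5966 -0.2712]
f1 [ 0.7203 -0.2448]
f2 [ 0.7138 -0.2844]
bN1 [ 0.5944 -0.2005]
bN2 [ 0.5847 -0.2789]
frame [ 0.59842175 -0.25094702] [ 0.71705933 -0.2645886 ] (np.float64(-6.56), np.float64(0.1194)) base perp (np.float64(82.93), np.float64(0.079))
cradle (np.float64(84.1), np.float64(0.043)) (np.float64(84.85), np.float64(0.0726)) (np.float64(-6.38), np.float64(0.1086)) (np.float64(86.81), np.float64(0.0339)) [ 0.67656278 -0.01267687] [ 0.58441063 -0.0042627 ]
```

View pics/w1c.png

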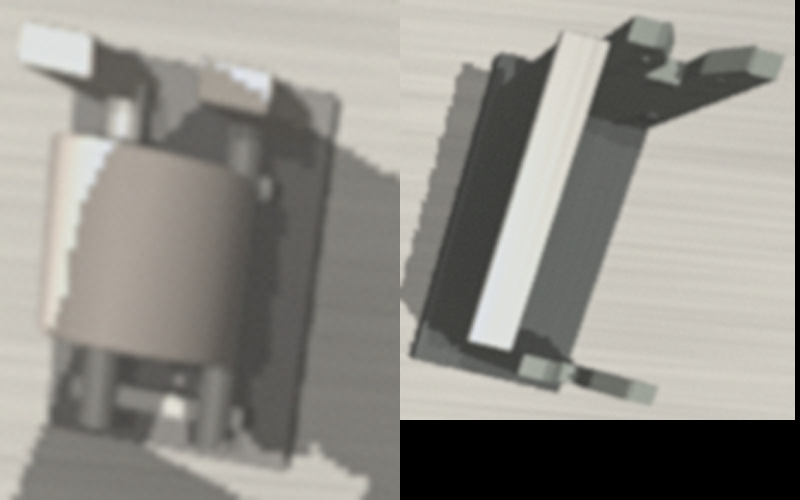

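Zoom shows cradle posts (57,48),(237,85), and frame plate tops centred near (589,378) near and (706,46) far in the crop. Now to the axle.

Emit:
move_arm(series=[[0.2, -35.3, 0, 0, -1], [0.2, -35.3, 1, 0, -1], [0.2, -35.3, 3, 0, -1], [0.2, -35.3, 3, 0, -1], [0.2, -35.3, 3, 0, -1], [0.2, -35.3, 3, 0, -1], [0.2, -35.3, 3, 0, -1], [0.2, -35.3, 3, 0, -1], [0.2, -35.3, 3, 0, -1], [0.2, -35.3, 3, 0, -1], [0.2, -35.3, 3, 0, -1]])

```text
time: 2.67
eef_pos: [0.5301, 0.2286, 0.2011]
orientation: [3.138, 0.137, -0.001]
contact_force: [-0.3, -0.3, -0.5]
width: 0.0857
gripper_force: 0.0
```

Run:
```python
from h import *
import pickle
print(bot.sense()["eef_pos"],bot.sense()["joint_velocities"].round(3))
f=grab_frame("wrist");pickle.dump(f,open("w2.pkl","wb"));cv2.imwrite("pics/w2.png",cv2.resize(f["color"],(800,600)))
f=pickle.load(open("w1.pkl","rb"))
n=onz(f,418.9,167.5,.098);fa=onz(f,467.8,29.2,.098);d=fa-n;print(n,fa,(n+fa)/2,np.linalg.norm(d),np.degrees(np.arctan2(d[1],d[0])))
```

```text
[0.53009839 0.22857062 0.20107211] [-0.038 -0.012 -0.001 -0.004 -0.    -0.001]
[ 0.59981315 -0.24985236  0.098     ] [ 0.71814104 -0.26587589  0.098     ] [ 0.65897709 -0.25786412  0.098     ] 0.11940788839146715 -7.7118726937374324
```

View pics/w2.png

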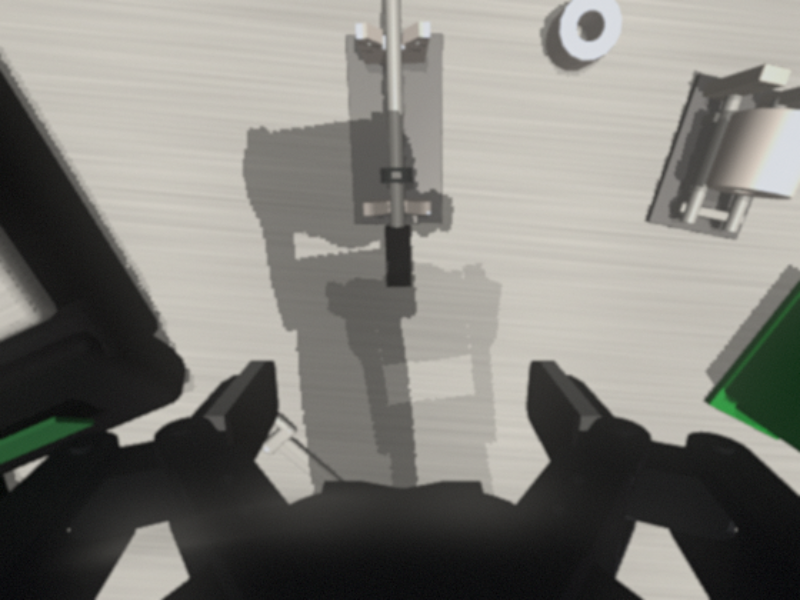

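Wrist view: head from (398.5,286) to (398,227), shaft runs to about (392.5,5), collar (397,175), aligned with the tool's x almost.

Run:
```python
from h import *
import pickle
f=pickle.load(open("w2.pkl","rb"));k=1.42857
g=cv2.cvtColor(f["color"],cv2.COLOR_BGR2GRAY)
m=(g<32).astype(np.uint8); m[:150]=0;m[202:]=0;m[:,:262]=0;m[:,298:]=0
c=max(cv2.findContours(m,0,2)[0],key=cv2.contourArea);print(cv2.boundingRect(c),cv2.minAreaRect(c))
a=onz(f,398.5/k,286/k,.05);b=onz(f,398/k,227/k,.054);s=onz(f,392.5/k,10/k,.045)
print(a,b,(a+b)/2,s)
h=(a+b)/2;d=s-h;print(np.degrees(np.arctan2(d[1],d[0])),np.linalg.norm(b-a))
r=cv2.minAreaRect(c)[0];print(onz(f,*r,.053))
T=R.from_rotvec(bot.sense()["orientation"]).as_matrix();print(T.round(4).tolist());print("delta tool cm",(T.T@(np.r_[h[:2],.026]-bot.sense()["eef_pos"])*100).round(2))
```

```text
Traceback (most recent call last):
ValueError: max() iterable argument is empty
```

Run:
```python
from h import *
import pickle
f=pickle.load(open("w2.pkl","rb"));k=1.42857
g=cv2.cvtColor(f["color"],cv2.COLOR_BGR2GRAY)
m=(g<60).astype(np.uint8); m[:158]=0;m[202:]=0;m[:,:262]=0;m[:,298:]=0
c=max(cv2.findContours(m,0,2)[0],key=cv2.contourArea);print(g[180,262:298],cv2.boundingRect(c),cv2.minAreaRect(c))
a=onz(f,398.5/k,286/k,.05);b=onz(f,398/k,227/k,.054);s=onz(f,392.5/k,10/k,.045)
print(a,b,(a+b)/2,s)
h=(a+b)/2;d=s-h;print(np.degrees(np.arctan2(d[1],d[0])),np.linalg.norm(b-a))
T=R.from_rotvec(bot.sense()["orientation"]).as_matrix();print(T.round(4).tolist());print("delta tool cm",(T.T@(np.r_[h[:2],.026]-bot.sense()["eef_pos"])*100).round(2))
```

```text
[123 122 121 121 123 121 120 105  69  42  36  42  41  41  38  43  42  42
  44  42  43  43  45  41  49  85 142 185 195 197 195 193 193 192 193 192] (270, 158, 18, 43) ((278.4755554199219, 178.76748657226562), (42.010005950927734, 16.424213409423828), 88.09085083007812)
[0.52287445 0.22999883 0.05      ] [0.56578322 0.23402541 0.054     ] [0.54432884 0.23201212 0.052     ] [0.69916163 0.24905651 0.045     ]
6.281972269925895 0.04328250867707698
[[0.9963, 0.0859, -0.0001], [0.0859, -0.9963, -0.0006], [-0.0001, 0.0006, -1.0]]
delta tool cm [ 1.42 -0.3  17.52]
```

Emit:
move_arm(series=[[1.4, -0.3, 4, -1.2, -1], [1.4, -0.3, 8, -1.2, -1], [1.4, -0.3, 12, -1.2, -1], [1.4, -0.3, 15, -1.2, -0.6], [1.4, -0.3, 17, -1.2, -0.2], [1.4, -0.3, 17.6, -1.2, 0], [1.4, -0.3, 17.6, -1.2, 0.2], [1.4, -0.3, 17.6, -1.2, 0.3], [1.4, -0.3, 17.6, -1.2, 0.3], [1.4, -0.3, 17.6, -1.2, 0.3]])

```text
time: 3.55
eef_pos: [0.5457, 0.2334, 0.0276]
orientation: [-3.136, -0.169, -0.006]
contact_force: [0.5, -0.7, 0.2]
width: 0.0301
gripper_force: 0.0
```

Run:
```python
from h import *
import pickle
s=bot.sense();print(s["eef_pos"],s["orientation"],s["width"],s["contact_force"],s["wrist_torque"])
f=grab_frame("wrist");cv2.imwrite("pics/w3.png",cv2.resize(f["color"],(800,600)))
```

```text
[0.54567025 0.23343883 0.02760186] [-3.13642405 -0.16922025 -0.00621486] 0.030053313911928968 [ 0.54563968 -0.72655786  0.23750044] [-0.02442547  0.02112801  0.02578321]
```

View pics/w3.png

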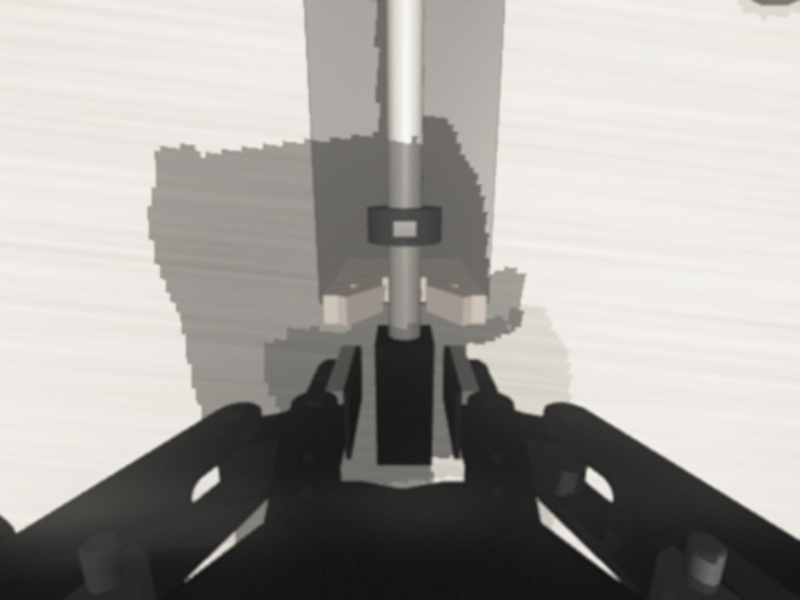

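Head (377–433, 327–463) is centred between the pads; shaft straight up the image at x≈404.

Emit:
move_arm(series=[[0, 0, 0, 0, 0.7], [0, 0, 0, 0, 1], [0, 0, 0, 0, 1], [0, 0, 0, 0, 1], [0, 0, 0, 0, 1], [0, 0, 0, 0, 1]])

```text
time: 4.1
eef_pos: [0.5448, 0.2337, 0.0265]
orientation: [-3.137, -0.17, -0.003]
contact_force: [-1.6, 0.4, 6.3]
width: 0.0169
gripper_force: 59.9
```

Emit:
move_arm(series=[[0, 0, -0.3, 0, 1], [0, 0, -0.8, 0, 1], [0, 0, -1.6, 0, 1], [0, 0, -2.6, 0, 1], [0, 0, -4, 0, 1], [0, 0, -5.5, 0, 1], [0, 0, -7, 0, 1], [0, 0, -8, 0, 1], [0, 0, -8.6, 0, 1], [0, 0, -8.6, 0, 1], [0, 0, -8.6, 0, 1]])

```text
time: 5.02
eef_pos: [0.5438, 0.2334, 0.1115]
orientation: [-3.137, -0.17, -0.0]
contact_force: [-0.0, 0.4, -1.1]
width: 0.0172
gripper_force: 59.1
```

Emit:
move_arm(series=[[-0.8, 1, 0, 1, 1], [-2.8, 3.3, 0, 2.5, 1], [-4.8, 5.7, 0, 4, 1], [-6.8, 8.1, 0, 5.5, 1], [-8.8, 10.5, 0, 7, 1], [-10.8, 12.9, 0, 8.5, 1], [-12.8, 15.3, 0.6, 10, 1], [-14.6, 17.5, 1.6, 11.2, 1], [-16, 19.2, 2.6, 11.7, 1], [-16.6, 19.9, 3.4, 11.7, 1], [-16.8, 20.1, 3.6, 11.7, 1], [-16.8, 20.1, 3.6, 11.7, 1]])

```text
time: 6.02
eef_pos: [0.3978, 0.0155, 0.0744]
orientation: [-3.137, 0.152, 0.003]
contact_force: [0.6, 0.8, -0.6]
width: 0.017
gripper_force: 59.0
```

Run:
```python
from h import *
import pickle
s=bot.sense();print(s["eef_pos"],s["orientation"],s["width"],s["contact_force"],s["joint_velocities"].round(3))
T=R.from_rotvec(s["orientation"]).as_matrix();print(T.round(4).tolist())
fs={n:grab_frame(n) for n in("top","scene","wrist")};pickle.dump(fs,open("pre.pkl","wb"))
g=s["eef_pos"]-T[:,2]*.0185
o=np.zeros((480,800,3),np.uint8)
for i,n in enumerate(("top","scene")):
    f=fs[n];tip=proj(f,g+T[:,0]*.175);c=proj(f,np.array([.628,-.007,.044]));print(n,"tip pred",tip,"cradle pred",c)
    u,v=((tip+c)/2).astype(int); u0,v0=u-50,v-60;print("crop origin",u0,v0,"x4")
    o[:480,400*i:400*i+400]=cv2.resize(f["color"][v0:v0+120,u0:u0+100],(400,480),interpolation=cv2.INTER_CUBIC)
cv2.imwrite("pics/pre.png",o)
f=pickle.load(open("w2.pkl","rb"));k=1.42857
c=onz(f,397/k,168/k,.056);print("collar face est from head centre",np.linalg.norm(c[:2]-[.54433,.2320]))
```

```text
[0.39784596 0.01548964 0.07437859] [-3.13723389  0.15225114  0.00331105] 0.016963752142614356 [ 0.57898637  0.81555549 -0.55824294] [ 0.025 -0.001 -0.04   0.005  0.005  0.009]
[[0.9953, -0.0968, -0.0021], [-0.0968, -0.9953, 0.0008], [-0.0021, -0.0006, -1.0]]
top tip pred [265.3193455  170.80707165] cradle pred [269.04602307 154.31195594]
crop origin 217 102 x4
scene tip pred [306.56594975 207.90865463] cradle pred [322.54011152 234.50813684]
crop origin 264 161 x4
collar face est from head centre 0.06056816343506285
```

View pics/pre.png

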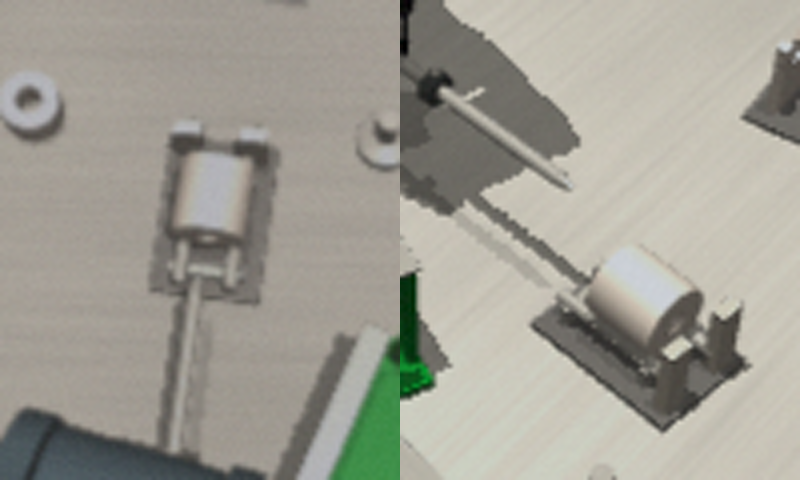

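Tip seen at (195,277) in the top crop and (572,187) in the scene crop, within 0.5 px of prediction, so the axle is level in the hand. Roller centre line runs (215,155)–(209.5,234), posts (187,130),(255,135), bar ends (180,275),(231,275) in the top crop.

Run:
```python
from h import *
import pickle
fs=pickle.load(open("pre.pkl","rb"));f=fs["top"]
P=lambda u,v,z:onz(f,217+u/4,102+v/4,z)
for n,u,v,z in[("rolfar",215,155,.05),("rolnear",209.5,236,.05),("posts",221,132,.058),("bars",205.5,275,.024),("tip",195,277,.093)]: print(n,P(u,v,z).round(4))
s=bot.sense();T=R.from_rotvec(s["orientation"]).as_matrix();g=s["eef_pos"]-T[:,2]*.0185
print("tip kin",g+T[:,0]*.175)
# where the axle line passes at cradle x
for x in (.59,.61,.63,.67): print(x,(g+T[:,0]*(x-g[0])/T[0,0])[1].round(4))
```

```text
rolfar [ 0.663  -0.0106  0.05  ]
rolnear [ 0.6084 -0.0087  0.05  ]
posts [ 0.6761 -0.0144  0.058 ]
bars [ 0.5886 -0.0057  0.024 ]
tip [ 0.5709 -0.0026  0.093 ]
tip kin [ 0.57373752 -0.00064716  0.09444987]
0.59 -0.0022
0.61 -0.0041
0.63 -0.006
0.67 -0.0098
```

Emit:
move_arm(series=[[0, 0.12, 1, 0, 1], [0, 0.12, 2.5, 0, 1], [0, 0.12, 4, 0, 1], [0, 0.12, 4.8, 0, 1], [0, 0.12, 4.9, 0, 1], [0.8, 0.12, 4.9, 0, 1], [1.8, 0.12, 4.9, 0, 1], [2.8, 0.12, 4.9, 0, 1], [3.6, 0.12, 4.9, 0, 1], [4.2, 0.12, 4.9, 0, 1], [4.8, 0.12, 4.9, 0, 1], [4.8, 0.12, 4.9, 0, 1]])

```text
time: 7.17
eef_pos: [0.4478, 0.0093, 0.0267]
orientation: [3.138, -0.151, 0.002]
contact_force: [-0.0, 0.8, -0.7]
width: 0.0173
gripper_force: 59.0
```

Emit:
move_arm(series=[[0.5, 0, 0.05, 0, 1], [1, 0, 0.1, 0, 1], [1.6, 0, 0.1, 0, 1], [2.2, 0, 0.1, 0, 1], [2.8, 0, 0.1, 0, 1], [3.4, 0, 0.1, 0, 1], [4, 0, 0.1, 0, 1], [4.4, 0, 0.1, 0, 1], [4.4, 0, 0.1, 0, 1]])

```text
time: 7.92
eef_pos: [0.4911, 0.0052, 0.0255]
orientation: [3.138, -0.151, 0.001]
contact_force: [-0.3, 0.2, -0.7]
width: 0.0171
gripper_force: 59.0
```

Run:
```python
from h import *
import pickle
s=bot.sense();print(s["eef_pos"],s["contact_force"].round(2),s["wrist_torque"].round(3))
fs={n:grab_frame(n) for n in("top","scene","wrist")};pickle.dump(fs,open("ins.pkl","wb"))
o=np.zeros((480,800,3),np.uint8)
for i,(n,u0,v0) in enumerate((("wrist",0,0),("scene",264,161))):
    f=fs[n]
    o[:480,400*i:400*i+400]=cv2.resize(f["color"],(400,300)).repeat(1,0)[:480] if 0 else (cv2.resize(f["color"][v0:v0+120,u0:u0+100],(400,480),interpolation=cv2.INTER_CUBIC) if i else cv2.copyMakeBorder(cv2.resize(f["color"],(400,300)),0,180,0,0,cv2.BORDER_CONSTANT))
cv2.imwrite("pics/ins.png",o)
```

```text
[0.49114177 0.00521799 0.02552478] [-0.32  0.16 -0.71] [-0.049  0.087 -0.008]
```

View pics/ins.png

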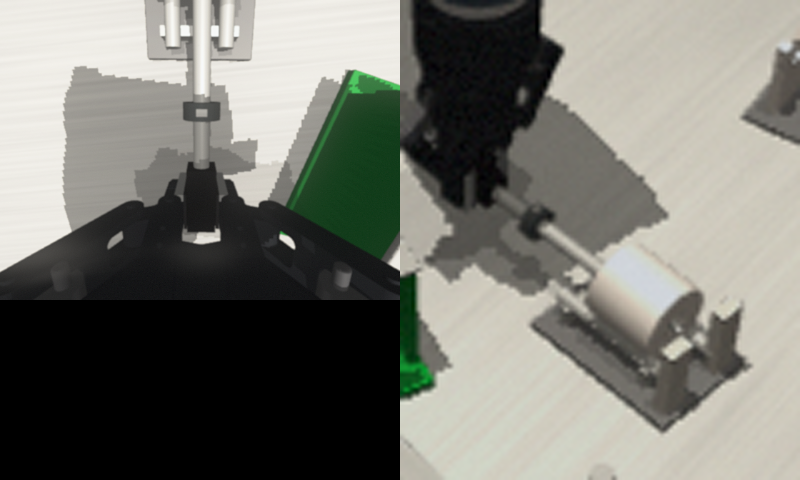

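Axle is through the roller, centred between bars (wrist: shaft 202, bars 172/228); the roller hasn't moved. The green frame is close on the right, so I check clearance.

Run:
```python
from h import *
import pickle
f=pickle.load(open("w1.pkl","rb"));k=1.42857
for n,u,v,z in[("baseFL",378,257,.0),("baseNL",325,385,0),("farplateL",392,262,.098),("farplateR",478,340,.098),("nearL",338,445,.098),("nearR",400,468,.098),("sideF1",378,298,.09),("sideF2",400,308,.09),("sideN1",318,420,.09)]:
    p=onz(f,u/k,v/k,z); 
    a=np.array([.4911,.0052]);d=np.array([.9954,-.0958]);r=p[:2]-a; print(n,p.round(3),"along",(r@d).round(3),"right",-(d[0]*r[1]-d[1]*r[0]).round(3))
```

```text
baseFL [ 0.557 -0.101  0.   ] along 0.076 right 0.099
baseNL [ 0.424 -0.058  0.   ] along -0.061 right 0.07
farplateL [ 0.572 -0.115  0.098] along 0.092 right 0.112
farplateR [ 0.522 -0.18   0.098] along 0.048 right 0.182
nearL [ 0.427 -0.086  0.098] along -0.055 right 0.096
nearR [ 0.411 -0.135  0.098] along -0.066 right 0.147
sideF1 [ 0.544 -0.107  0.09 ] along 0.063 right 0.107
sideF2 [ 0.538 -0.123  0.09 ] along 0.059 right 0.123
sideN1 [ 0.442 -0.068  0.09 ] along -0.041 right 0.078
```

Emit:
move_arm(series=[[0.5, 0, 0, 0, 1], [1, 0, 0, 0, 1], [1.5, 0, 0, 0, 1], [2, 0, 0, 0, 1], [2.5, 0, 0, 0, 1], [3, 0, 0, 0, 1], [3.4, 0, 0, 0, 1], [3.7, 0, 0, 0, 1], [4, 0, 0, 0, 1], [4.2, 0, 0, 0, 1], [4.2, 0, 0, 0, 1]])

```text
time: 8.98
eef_pos: [0.5323, 0.0013, 0.0254]
orientation: [3.138, -0.151, 0.0]
contact_force: [-0.1, 0.3, -1.1]
width: 0.0169
gripper_force: 59.0
```

Emit:
move_arm(series=[[0.1, 0, 0, 0, 1], [0.2, 0, 0, 0, 1], [0.3, 0, 0, 0, 1], [0.4, 0, 0, 0, 1], [0.5, 0, 0, 0, 1], [0.6, 0, 0, 0, 1], [0.6, 0, 0, 0, 1]])

```text
time: 9.57
eef_pos: [0.5381, 0.0008, 0.0254]
orientation: [3.138, -0.151, 0.0]
contact_force: [0.7, 0.0, -0.4]
width: 0.0171
gripper_force: 59.0
```

Emit:
move_arm(series=[[0.1, 0, 0, 0, 1], [0.2, 0, 0, 0, 1], [0.3, 0, 0, 0, 1], [0.4, 0, 0, 0, 1], [0.5, 0, 0, 0, 1], [0.6, 0, 0, 0, 1], [0.6, 0, 0, 0, 1]])

```text
time: 10.15
eef_pos: [0.544, 0.0002, 0.0253]
orientation: [3.138, -0.151, 0.0]
contact_force: [-0.2, 0.4, -1.1]
width: 0.0171
gripper_force: 59.0
```

Emit:
move_arm(series=[[0.1, 0, 0, 0, 1], [0.2, 0, 0, 0, 1], [0.3, 0, 0, 0, 1], [0.4, 0, 0, 0, 1], [0.4, 0, 0, 0, 1]])

```text
time: 10.57
eef_pos: [0.548, -0.0002, 0.0254]
orientation: [3.138, -0.151, 0.0]
contact_force: [-0.5, -0.5, -2.0]
width: 0.017
gripper_force: 59.0
```

Emit:
move_arm(series=[[0.1, 0, 0, 0, 1], [0.2, 0, 0, 0, 1], [0.3, 0, 0, 0, 1], [0.4, 0, 0, 0, 1]])

```text
time: 10.9
eef_pos: [0.5517, -0.0005, 0.0252]
orientation: [-3.138, 0.151, 0.001]
contact_force: [-0.5, -1.0, -0.6]
width: 0.0171
gripper_force: 59.0
```

Emit:
move_arm(series=[[0.1, 0, 0, 0, 1], [0.2, 0, 0, 0, 1], [0.3, 0, 0, 0, 1]])

```text
time: 11.15
eef_pos: [0.5548, -0.0008, 0.0252]
orientation: [3.138, -0.151, -0.0]
contact_force: [0.0, -0.0, -1.5]
width: 0.0172
gripper_force: 59.0
```

Emit:
move_arm(series=[[0.1, 0, 0, 0, 1], [0.2, 0, 0, 0, 1]])

```text
time: 11.32
eef_pos: [0.5568, -0.001, 0.0253]
orientation: [-3.138, 0.151, 0.0]
contact_force: [-1.1, 0.5, -1.2]
width: 0.0169
gripper_force: 59.0
```

Emit:
move_arm(series=[[0.1, 0, 0, 0, 1], [0.2, 0, 0, 0, 1]])

```text
time: 11.48
eef_pos: [0.5588, -0.0012, 0.0253]
orientation: [3.138, -0.151, -0.0]
contact_force: [-0.2, 0.3, -1.0]
width: 0.017
gripper_force: 59.0
```

Run:
```python
from h import *
import pickle
s=bot.sense();print(s["eef_pos"],s["contact_force"].round(2),s["wrist_torque"].round(3))
f=grab_frame("scene");pickle.dump(f,open("ins2.pkl","wb"));p=pickle.load(open("ins.pkl","rb"))["scene"]
o=np.hstack([cv2.resize(x["color"][200:290,274:374],(400,360),interpolation=cv2.INTER_CUBIC) for x in(p,f)])
cv2.imwrite("pics/ins2.png",o)
```

```text
[ 0.55884624 -0.00120521  0.02528066] [-0.18  0.27 -1.  ] [0.009 0.184 0.027]
```

View pics/ins2.png

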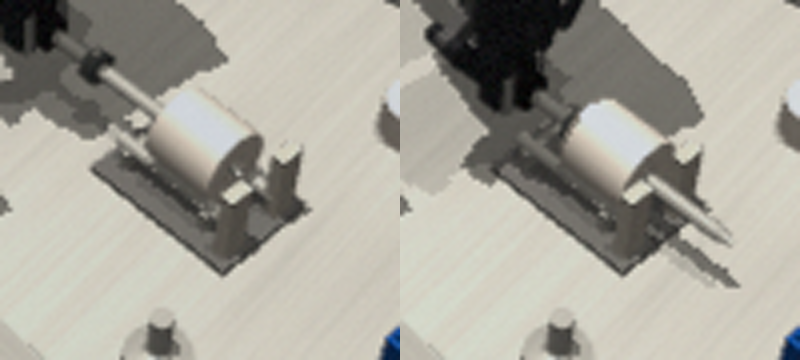

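The roller has moved ~8 mm toward the posts (top-left edge 185→207), with the collar against it. Now pressing gently in small steps.

Emit:
move_arm(series=[[0.1, 0, 0, 0, 1], [0.15, 0, 0, 0, 1]])

```text
time: 11.7
eef_pos: [0.5604, -0.0014, 0.0253]
orientation: [-3.138, 0.151, -0.0]
contact_force: [-0.5, -0.4, -1.4]
width: 0.0169
gripper_force: 59.0
```

Emit:
move_arm(series=[[0.05, 0, 0, 0, 1], [0.1, 0, 0, 0, 1]])

```text
time: 11.87
eef_pos: [0.5613, -0.0014, 0.0253]
orientation: [3.138, -0.151, -0.0]
contact_force: [-0.4, 0.4, -1.5]
width: 0.0168
gripper_force: 59.0
```

Emit:
move_arm(series=[[0.05, 0, 0, 0, 1], [0.1, 0, 0, 0, 1]])

```text
time: 12.03
eef_pos: [0.5623, -0.0015, 0.0253]
orientation: [-3.138, 0.151, 0.0]
contact_force: [-1.6, -0.2, -0.6]
width: 0.0171
gripper_force: 59.0
```

Emit:
move_arm(series=[[0.05, 0, 0, 0, 1], [0.1, 0, 0, 0, 1]])

```text
time: 12.2
eef_pos: [0.5627, -0.0015, 0.0251]
orientation: [-3.138, 0.151, 0.002]
contact_force: [-3.7, 0.3, 0.6]
width: 0.0171
gripper_force: 59.2
```

Emit:
move_arm(series=[[0.04, 0, 0, 0, 1], [0.07, 0, 0, 0, 1]])

```text
time: 12.37
eef_pos: [0.5627, -0.0015, 0.0249]
orientation: [-3.138, 0.151, 0.005]
contact_force: [-7.2, 0.2, 2.8]
width: 0.0171
gripper_force: 59.5
```

Emit:
move_arm(series=[[0.04, 0, 0, 0, 1], [0.07, 0, 0, 0, 1]])

```text
time: 12.53
eef_pos: [0.5627, -0.0014, 0.0246]
orientation: [-3.137, 0.151, 0.008]
contact_force: [-8.8, 0.4, 2.0]
width: 0.017
gripper_force: 59.5
```

Emit:
move_arm(series=[[-0.05, 0, 0, 0, 1], [-0.06, 0, 0, 0, 1], [-0.06, 0, 0, 0, 1], [-0.06, 0, 0, 0, 1]])

```text
time: 12.87
eef_pos: [0.5627, -0.0014, 0.0247]
orientation: [-3.138, 0.151, 0.005]
contact_force: [-4.5, -0.5, 0.2]
width: 0.0168
gripper_force: 59.2
```

Emit:
move_arm(series=[[0.03, 0, 0, 0, 1], [0.03, 0, 0, 0, 1], [0.03, 0, 0, 0, 1], [0.03, 0, 0, 0, 1], [0.03, 0, 0, 0, 1], [0.03, 0, 0, 0, 1]])

```text
time: 13.37
eef_pos: [0.5627, -0.0014, 0.0246]
orientation: [-3.138, 0.151, 0.006]
contact_force: [-6.6, 1.2, 1.9]
width: 0.0168
gripper_force: 59.3
```

Held at the stops at about 6 N. Easing off and lifting.

Emit:
move_arm(series=[[-0.1, 0, 0, 0, 1], [-0.15, 0, -0.1, 0, 1], [-0.15, 0, -0.2, 0, 1], [-0.15, 0, -0.3, 0, 1], [-0.15, 0, -0.4, 0, 1], [-0.15, 0, -0.5, 0, 1], [-0.15, 0, -0.6, 0, 1], [-0.15, 0, -0.8, 0, 1], [-0.15, 0, -1, 0, 1], [-0.15, 0, -1, 0, 1], [-0.15, 0, -1, 0, 1]])

```text
time: 14.28
eef_pos: [0.5627, -0.0016, 0.0354]
orientation: [-3.138, 0.151, 0.0]
contact_force: [-2.4, 0.1, -2.7]
width: 0.0171
gripper_force: 58.8
```

Run:
```python
from h import *
import pickle
s=bot.sense();print(s["eef_pos"],s["orientation"],s["contact_force"].round(2),s["wrist_torque"].round(3))
W=pickle.load(open("w1.pkl","rb"));P=pickle.load(open("pre.pkl","rb"))["top"]
def strip(f,u0,u1,v0,v1,t):
    g=cv2.cvtColor(f["color"],cv2.COLOR_BGR2GRAY);m=np.zeros_like(g)
    m[v0:v1,u0:u1]=g[v0:v1,u0:u1]>t
    best=[]
    for c in cv2.findContours(m,0,2)[0]:
        r=cv2.minAreaRect(c)
        if cv2.contourArea(c)>60: best.append((cv2.contourArea(c),r)); 
    print(best)
    return cv2.boxPoints(max(best)[1]) if best else None
for t in(205,220):
    print(t);strip(W,370,428,18,160,t)
for t in(170,190,200): print(t);strip(P,345,365,112,165,t)
```

```text
[ 0.56269797 -0.00156765  0.03535424] [-3.13795987e+00  1.50679950e-01  3.56444702e-04] [-2.43  0.14 -2.7 ] [ 0.086  0.606 -0.021]
205
[(2139.0, ((396.9936218261719, 89.2201919555664), (17.549589157104492, 134.1030731201172), 17.612581253051758)), (207.5, ((386.34112548828125, 26.517953872680664), (33.21718215942383, 10.143855094909668), 3.0127875804901123))]
220
[(1048.5, ((391.78814697265625, 106.14520263671875), (15.850622177124023, 96.82247924804688), 17.281497955322266))]
170
[]
190
[]
200
[]
```

Emit:
move_arm(series=[[-0.1, 0, 0, 0, 1], [-0.2, 0, 0, 0, 1], [-0.2, 0, 0, 0, 1], [-0.2, 0, -0.2, 0, 1], [-0.2, 0, -0.4, 0, 1], [-0.2, 0, -0.6, 0, 1], [-0.2, 0, -0.6, 0, 1]])

```text
time: 14.87
eef_pos: [0.5615, -0.0015, 0.042]
orientation: [3.138, -0.151, 0.002]
contact_force: [-0.1, -0.1, -1.9]
width: 0.0172
gripper_force: 58.8
```

Run:
```python
from h import *
import pickle
s=bot.sense();print(s["eef_pos"],s["orientation"],s["contact_force"].round(2),s["wrist_torque"].round(3))
W=pickle.load(open("w1.pkl","rb"))
# strip outline -> world, for heights; width should be 18 mm
bp=cv2.boxPoints(((397.0,89.2),(17.55,134.1),17.61));print(bp.round(1).tolist())
for z in(.06,.075,.09,.1):
    q=np.array([onz(W,*p,z)[:2] for p in bp]);e=[np.linalg.norm(q[i]-q[(i+1)%4]).round(4) for i in range(4)]
    a=[np.degrees(np.arctan2(*(q[(i+1)%4]-q[i])[::-1])).round(1) for i in range(4)]
    print(z,q.mean(0).round(4),e,a)
f=grab_frame("scene");pickle.dump(f,open("lift.pkl","wb"))
```

```text
[ 0.56149085 -0.00152885  0.04204882] [ 3.13774469e+00 -1.50680226e-01  2.37204330e-03] [-0.07 -0.08 -1.91] [0.02  0.158 0.039]
[[368.3999938964844, 150.5], [408.8999938964844, 22.600000381469727], [425.6000061035156, 27.899999618530273], [385.1000061035156, 155.8000030517578]]
0.06 [ 0.6685 -0.2288] [np.float64(0.1233), np.float64(0.0171), np.float64(0.124), np.float64(0.0191)] [np.float64(-8.5), np.float64(-100.1), np.float64(172.4), np.float64(78.2)]
0.075 [ 0.6665 -0.2235] [np.float64(0.1175), np.float64(0.0163), np.float64(0.1181), np.float64(0.0182)] [np.float64(-8.5), np.float64(-100.1), np.float64(172.4), np.float64(78.2)]
0.09 [ 0.6644 -0.2182] [np.float64(0.1116), np.float64(0.0155), np.float64(0.1122), np.float64(0.0173)] [np.float64(-8.5), np.float64(-100.1), np.float64(172.4), np.float64(78.2)]
0.1 [ 0.6631 -0.2146] [np.float64(0.1077), np.float64(0.0149), np.float64(0.1083), np.float64(0.0167)] [np.float64(-8.5), np.float64(-100.1), np.float64(172.4), np.float64(78.2)]
```

Emit:
move_arm(series=[[0, 0, -0.4, 0, 1], [0, 0, -1.2, 0, 1], [0, 0, -2.2, 0, 1], [0, 0, -3.4, 0, 1], [0, 0, -4.6, 0, 1], [0, 0, -5.8, 0, 1], [0, 0, -7, 0, 1], [0, 0, -8.2, 0, 1], [0, 0, -9.2, 0, 1], [0, 0, -9.8, 0, 1], [0, 0, -9.8, 0, 1], [0, 0, -9.8, 0, 1]])

```text
time: 15.92
eef_pos: [0.5608, -0.0014, 0.1394]
orientation: [3.138, -0.151, 0.0]
contact_force: [-1.4, 0.4, -1.4]
width: 0.0166
gripper_force: 58.8
```

Run:
```python
from h import *
import pickle
s=bot.sense();print(s["eef_pos"],s["orientation"],s["contact_force"].round(2),s["wrist_torque"].round(3))
T=R.from_rotvec(s["orientation"]).as_matrix();g=s["eef_pos"]-T[:,2]*.0185
f=grab_frame("scene");old=pickle.load(open("lift.pkl","rb"));b=pickle.load(open("scene.pkl","rb"))
tip=proj(f,g+T[:,0]*.175);rol=proj(f,g+T[:,0]*.086);print("pred tip",tip,"roller",rol,"cradle",proj(f,np.array([.6485,-.009,.044])))
d=(cv2.absdiff(f["color"],b["color"]).max(2)>25).astype(np.uint8)
u,v=tip.astype(int);c=d[v-14:v+14,u-14:u+14];print("\n".join("".join(".#"[x] for x in r) for r in c))
g2=cv2.cvtColor(f["color"],cv2.COLOR_BGR2GRAY);u,v=rol.astype(int);print(g2[v-16:v+17:2,u-20:u+21:2])
```

```text
[ 0.5608371  -0.00141198  0.13942384] [ 3.13791833e+00 -1.50724878e-01  3.24493976e-04] [-1.37  0.44 -1.37] [ 0.038  0.181 -0.013]
pred tip [365.22936899 227.51214981] roller [332.84241604 205.16754073] cradle [329.02160505 239.34714337]
............................
............................
............................
............................
............................
#...........................
##....#.....................
####...#....................
#####.......................
######......................
########...#................
#########...#...............
###########.................
############................
########..###...............
#########...##..............
#########...................
########....................
#######.....................
#####.......................
##..........................
............................
............................
............................
............................
............................
............................
............................
[[ 83  94 198 199 201 200 201 203 202 198 196 198 
[... 763 characters left out ...]
1  84 103 125 143 161 179 192 203 210 212 211 106  84  84  87
  111 203 205]
 [110 112 112  90  77  97 120 139 158 174 189 200 209 112  87  89  88  83
  159 204 203]
 [111 112 108 110 105  80  90 113 136 153 172 187 171  84  86 186 182 100
  200 206 202]
 [112 110 111 110 115 111  96  86 106 131 148 167  94  85  83 120 167 190
  170 199 203]
 [108 111 112 114 193 201 200 162  84 100 122 129  86  85  84  74  96 149
  195 181 196]
 [110 110 128 191 199 202 203 195 107  83  95  95  85  84  83  91 113  85
  128 183 189]
 [108 197 195 190 129 112 112 113 113 113  86  86  83  83  97 112 111 110
   92 103 152]
 [196 131 109 110 112 110 112 114 113 113 110  96  93 110 108 111 110 112
  111 112  81]]
```

Roller hangs on the axle, tip where predicted. Carrying to the frame.

Emit:
move_arm(series=[[0.1, 0.8, 0, 0.2, 1], [0.3, 2.4, 0, 0.4, 1], [0.6, 4.8, 0, 0.6, 1], [0.9, 7.5, 0, 0.8, 1], [1.2, 10.3, 0, 1, 1], [1.5, 13.1, 0, 1.2, 1], [1.8, 15.9, 0, 1.4, 1], [2.1, 18.5, 0, 1.6, 1], [2.3, 20.9, 0, 1.8, 1], [2.5, 22.8, 0, 2, 1], [2.7, 23.8, 0, 2.1, 1], [2.7, 24.1, 0, 2.1, 1]])

```text
time: 16.97
eef_pos: [0.5642, -0.2457, 0.1386]
orientation: [-3.134, 0.212, 0.001]
contact_force: [-0.3, -0.2, -1.8]
width: 0.0171
gripper_force: 58.9
```

Run:
```python
from h import *
import pickle
s=bot.sense();print(s["eef_pos"],s["orientation"],s["contact_force"].round(2),s["joint_velocities"].round(3))
T=R.from_rotvec(s["orientation"]).as_matrix();print(np.degrees(np.arctan2(T[1,0],T[0,0])));g=s["eef_pos"]-T[:,2]*.0185
fs={n:grab_frame(n) for n in("top","scene","wrist")};pickle.dump(fs,open("hov.pkl","wb"))
# target axle line vs frame: slot positions in the w1 measure
for n,p in(("near",[.5998,-.2499]),("far",[.7181,-.2659])):
    r=np.array(p)-g[:2];print(n,"along",(r@T[:2,0]).round(4),"tool y off",(r@T[:2,1]).round(4))
# top view: frame prongs and axle
f=fs["top"]; k=np.array([[-.06,0,.098],[.06,0,.098]])
for h in k:
    a=np.radians(-7.6);w=np.array([.6585+h[0]*np.cos(a),-.2568+h[0]*np.sin(a),.098]);print(proj(f,w),proj(fs["scene"],w))
print("top tip",proj(f,g+T[:,0]*.175),"scene tip",proj(fs["scene"],g+T[:,0]*.175))
g2=cv2.cvtColor(pickle.load(open("pre.pkl","rb"))["top"]["color"],cv2.COLOR_BGR2GRAY);u,v=proj(f,np.array([.718,-.2647,.098])).astype(int);print(u,v);print(g2[v-10:v+12,u-18:u+20])
```

```text
[ 0.56421311 -0.24569922  0.13861154] [-3.13424983e+00  2.11771408e-01  1.20519554e-03] [-0.34 -0.16 -1.84] [-0.014  0.005 -0.006  0.016  0.015 -0.041]
-7.73083798450505
near along 0.0358 tool y off -0.0006
far along 0.1552 tool y off -0.0007
[366.04293768 162.02293284] [241.69800266 278.27921478]
[372.01248822 116.06986643] [281.22934885 317.7044104 ]
top tip [379.53803435  98.83597218] scene tip [288.44738399 308.69377017]
371 116
[[161 162 163 158 161 160 160 161 157 161 160 159 160 158 157 159 160 157
  160 158 159 159 156 156 154 155 155 156 158 156 155 156 154 155 157 154
  154 154]
 [159 161 161 161 163 161 159 162 161 161 161 158 157 159 157 157 157 157
  161 157 158 156 153 155 157 157 154 156 155 154 156 154 156 152 153 153
  155 155]
 [164 163 159 161 162 161 160 156 162 159 161 160 160 159 159 158 158 161
  155 160 155 158 158 158 156 157 157 156 153 156 155 154 156 158 157 154
  154 157]
 [163 164 164 164 162 162 162 163 159 162 161 162 162 163 158 161 159 159
  162 158 159 159 159 161 158 157 159 158 157 157 156 156 157 156 156 158
  157 156]
 [165 164 163 162 162 161 1
[... 2135 characters left out ...]
  49  47  53  51  65 108 143 154 155 156 154 156 157
  155 156]
 [165 166 167 169 164 128  78  52  53  51  52  52  52  49  54  52  53  52
   51  51  54  56  52  50  52  49  61  92 137 155 156 155 160 158 158 155
  158 158]
 [167 166 169 167 161 117  64  53  56  52  51  56  52  52  53  56  49  50
   54  52  53  49  52  55  50  58  81 128 152 157 159 157 157 158 159 154
  157 157]
 [166 167 167 165 161 113  63  54  54  52  52  50  52  51  50  55  53  52
   53  50  55  53  56  54  55  69 123 151 156 155 157 156 155 157 158 157
  155 157]
 [166 168 167 166 160 111  62  54  55  51  54  52  49  51  50  54  49  53
   54  49  52  51  50  52  67 103 143 158 158 158 159 159 155 160 157 158
  157 159]]
```

Emit:
move_arm(series=[[0, -0.18, 0.5, 0, 1], [0, -0.18, 1.3, 0, 1], [0, -0.18, 2.1, 0, 1], [0, -0.18, 2.9, 0, 1], [0, -0.18, 3.6, 0, 1], [0, -0.18, 4.2, 0, 1], [0, -0.18, 4.7, 0, 1], [0, -0.18, 5.1, 0, 1], [0, -0.18, 5.3, 0, 1], [0, -0.18, 5.3, 0, 1]])

```text
time: 17.95
eef_pos: [0.5647, -0.242, 0.0858]
orientation: [-3.134, 0.208, 0.001]
contact_force: [-0.1, 0.1, -1.9]
width: 0.017
gripper_force: 58.9
```

Emit:
move_arm(series=[[0, 0, 0.2, 0, 1], [0, 0, 0.4, 0, 1], [0, 0, 0.6, 0, 1], [0, 0, 0.8, 0, 1], [0, 0, 1, 0, 1], [0, 0, 1, 0, 1]])

```text
time: 18.45
eef_pos: [0.5646, -0.2419, 0.0757]
orientation: [-3.134, 0.208, 0.001]
contact_force: [-0.1, -0.2, -2.1]
width: 0.0168
gripper_force: 58.9
```

Emit:
move_arm(series=[[0, 0.06, 0.1, 0, 1], [0, 0.06, 0.3, 0, 1], [0, 0.06, 0.5, 0, 1], [0, 0.06, 0.7, 0, 1], [0, 0.06, 0.8, 0, 1], [0, 0.06, 0.8, 0, 1]])

```text
time: 18.95
eef_pos: [0.5648, -0.2428, 0.0681]
orientation: [3.135, -0.209, -0.0]
contact_force: [-0.7, -1.0, -1.3]
width: 0.0174
gripper_force: 58.9
```

Emit:
move_arm(series=[[0, 0, 0.15, 0, 1], [0, 0, 0.3, 0, 1], [0, 0, 0.45, 0, 1], [0, 0, 0.6, 0, 1], [0, 0, 0.7, 0, 1], [0, 0, 0.7, 0, 1]])

```text
time: 19.45
eef_pos: [0.5647, -0.2426, 0.061]
orientation: [-3.134, 0.208, 0.001]
contact_force: [-0.2, -0.1, -1.9]
width: 0.0167
gripper_force: 58.9
```

Emit:
move_arm(series=[[0, 0, 0.08, 0, 1], [0, 0, 0.15, 0, 1], [0, 0, 0.2, 0, 1], [0, 0, 0.2, 0, 1]])

```text
time: 19.78
eef_pos: [0.5647, -0.2426, 0.0592]
orientation: [-3.135, 0.208, 0.0]
contact_force: [-0.1, 0.3, -0.9]
width: 0.0169
gripper_force: 58.9
```

Emit:
move_arm(series=[[0, 0, 0.06, 0, 1], [0, 0, 0.12, 0, 1], [0, 0, 0.18, 0, 1], [0, 0, 0.18, 0, 1]])

```text
time: 20.12
eef_pos: [0.5648, -0.2427, 0.0574]
orientation: [-3.135, 0.208, -0.0]
contact_force: [0.0, -0.5, -1.1]
width: 0.0173
gripper_force: 58.9
```

Emit:
move_arm(series=[[0, 0, 0.05, 0, 1], [0, 0, 0.1, 0, 1], [0, 0, 0.1, 0, 1]])

```text
time: 20.37
eef_pos: [0.5649, -0.2427, 0.0568]
orientation: [3.135, -0.208, 0.0]
contact_force: [-1.1, 0.3, 0.3]
width: 0.0173
gripper_force: 59.3
```

Emit:
move_arm(series=[[0, 0, 0.05, 0, 1], [0, 0, 0.08, 0, 1], [0, 0, 0.08, 0, 1]])

```text
time: 20.62
eef_pos: [0.565, -0.2428, 0.0565]
orientation: [3.135, -0.208, 0.0]
contact_force: [-3.7, 1.1, 5.2]
width: 0.0172
gripper_force: 59.9
```

Run:
```python
from h import *
import pickle
s=bot.sense();print(s["eef_pos"],s["orientation"],s["contact_force"].round(2),s["wrist_torque"].round(3))
T=R.from_rotvec(s["orientation"]).as_matrix();g=s["eef_pos"]-T[:,2]*.0185
f=grab_frame("scene");b=pickle.load(open("scene.pkl","rb"))
t=proj(f,g+T[:,0]*.175);print("tip",t)
d=(cv2.absdiff(f["color"],b["color"]).max(2)>25).astype(np.uint8)
u,v=t.astype(int);print("\n".join("".join(".#"[x] for x in r) for r in d[v-14:v+12,u-20:u+14]))
```

```text
[ 0.56497267 -0.24280724  0.05654806] [ 3.13452122e+00 -2.07953775e-01  2.66886017e-04] [-3.71  1.1   5.16] [0.181 0.395 0.014]
tip [288.84334252 330.58306516]
###########.##....................
####.#######.#....................
#####.#######.....................
######.#######....................
#######.#######...................
######...#######..................
####......#######.................
###........#######................
##...........######...............
#...........#.######..............
#............#.#####..............
#..............######.............
#...............######............
#................#####............
#..................###............
..................................
..................................
..................................
..................................
..................................
..................................
..................................
..................................
..................................
..................................
....................#..#..........
```

Emit:
move_arm(series=[[0, 0, -0.05, 0, 1], [0, 0, -0.07, 0, 0.5], [0, 0, -0.07, 0, 0.3], [0, 0, -0.07, 0, 0.3], [0, 0, -0.07, 0, 0.3]])

```text
time: 21.08
eef_pos: [0.5648, -0.2427, 0.0562]
orientation: [-3.135, 0.208, -0.0]
contact_force: [-0.0, -0.1, 0.9]
width: 0.0301
gripper_force: 0.0
```

Emit:
move_arm(series=[[0, 0, 0, 0, 0.2], [0, 0, -0.3, 0, 0.2], [0, 0, -1, 0, 0.2], [0, 0, -2, 0, 0.2], [0, 0, -4, 0, 0.2], [0, 0, -7, 0, 0.2], [0, 0, -10, 0, 0.2], [0, 0, -13, 0, 0.2], [0, 0, -15, 0, 0.2], [0, 0, -15, 0, 0.2]])

```text
time: 21.92
eef_pos: [0.5676, -0.2444, 0.2141]
orientation: [3.129, -0.208, 0.016]
contact_force: [0.1, -0.4, 1.8]
width: 0.034
gripper_force: 0.0
```

Run:
```python
from h import *
import pickle
s=bot.sense();print(s["eef_pos"],s["contact_force"].round(2),s["width"])
f=grab_frame("scene");b=pickle.load(open("scene.pkl","rb"))
d=(cv2.absdiff(f["color"],b["color"]).max(2)>25).astype(np.uint8)
u,v=288,330;print("\n".join("".join(".#"[x] for x in r) for r in d[v-14:v+12,u-20:u+14]))
w=grab_frame("wrist");a=np.radians(-7.6);h=np.array([.565,-.2428,.084]);ax=np.array([np.cos(a),np.sin(a),0])
g=cv2.cvtColor(w["color"],cv2.COLOR_BGR2GRAY)
for x in(-.015,0,.015,.03,.086): p=proj(w,h+ax*x+[0,0,.016 if x>.08 else (-.004 if x>.025 else 0)]);u,v=p.round().astype(int);print(x,p.round(1),g[v,u-30:u+31:3] if 0<=v<420 else "")
```

```text
[ 0.56758649 -0.24444877  0.21409728] [ 0.11 -0.41  1.79] 0.03404514918964728
###########.##....................
####.#######.#....................
#####.#######.....................
######.#######....................
####.##.#######...................
#####....#######..................
####......#######.................
###........#######................
##...........######...............
#...........#.######..............
#............#.#####..............
#..............######.............
#...............######............
#................#####............
#..................###............
..................................
..................................
..................................
..................................
..................................
..................................
..................................
..................................
..................................
..................................
.......................#..........
-0.015 [279.8 216.8] [183 185 184 186 185 187 188 127  65  68  67  67  67 132 191 188 189 188
 189 188 187]
0 [279.8 201.8] [183 182 184 183 183 184 186 109  67  69  70  69  68 118 191 191 190 188
 190 189 188]
0.015 [279.8 186.4] [133 156 215 211 165 108 107  69  46  49  49  51  52  93 193 192 194 193
 194 194 196]
0.03 [279.8 169.9] [127 110 109 109 102  88  85  92  98 121 141 121 166 193 118  95  88  96
 110 108 110]
0.086 [279.7 105.7] [ 68 122 178 207 223 230 233 233 234 234 234 234 234 234 234 233 231 221
 201 143 202]
```

Emit:
move_arm(series=[[0, 0, 0, 0, 0.2], [0, 0, 0, 0, 0.2], [0, 0, 0, 0, 0.2], [0, 0, 0, 0, 0.2]])

```text
time: 22.35
eef_pos: [0.5643, -0.2423, 0.2051]
orientation: [-3.134, 0.208, 0.003]
contact_force: [0.2, 0.9, 0.4]
width: 0.034
gripper_force: 0.0
```

```bash
python3 -c "
from bench import bot
print(bot.finish_job())"
```

```text
the job is handed in; nothing more can be done
None
```

The roller is on the axle and sits in both slots of the grey frame, head toward the robot; pressing read 6.6 N at the stops (peak reading 8.8 N), and I released it and handed the job in at about 22 s, with no verdict returned.

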